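# Shut, seat and clamp the book press

### The job

Swing the book press's green lid down shut, then push both orange locking caps on it down until they are fully home. After that turn the clamp wheel clockwise by its wooden crank, through the point where it turns hardest (the red stripe meets the yellow pointer), and stop just past it. Leave everything else on the bench where it is.

Things in the scene. Friction and masses are not known exactly. Their poses are not given: they have to be found in the camera images.
- press: Fixed bench press: green open box 150 mm deep (x), 240 wide (y), walls to 78 mm above the bench, a red book inside, on a dark base plate 210 x 450 x 12 mm reaching 325 mm to the right (-y), where the clamp wheel stands. Origin on the bench under the box's centre; x points to the hinged back (the front is -x), +y is left seen from the front, z up. Place and yaw vary.
- lid (a joint): Angle of the green lid (plate 150 x 240 x 12 mm, hinged along the back of the box), rad: 0 is shut and level, against a solid stop; grows as the front edge rises. Begins 0.7 to 1.1 open, its top leaning to the back. A stiff hinge holds it at any angle; 1 to 6 N downward at its front edge swings it down.
- lid_hinge (a point): Middle of the lid's hinge line, 79 mm above the bench; the hinge line runs along the press's y.
- lid_tab (a point): On the upper face of the black tab (70 mm wide, 12 thick, sticks out 23 mm) at the middle of the lid's front edge, the place to push: 162 mm from the hinge line, 12 mm above the lid's underside, which passes through the hinge line. 91 mm above the bench when shut. Axes turn with the lid; z is its upper face's normal.
- cap_left (a joint): How far the left (+y) orange locking cap is pushed down towards the lid, m: begins 0 to 0.006 (6 to 12 mm proud), 0.012 is fully home, its underside flat on the lid, against a solid stop. A tight push fit: it takes about 7 N all the way and stays where it is left.
- cap_right (a joint): The same for the right (-y) orange locking cap.
- cap_left_top (a point): Centre of the flat top of the left cap: round, orange, 60 mm across, 18 thick, at the lid's left front, 115 mm from the hinge line, 80 mm left of the lid's middle. With the lid shut its top is 109 mm above the bench when home, up to 121 mm before. z is the cap's axis.
- cap_right_top (a point): The same for the right cap, 80 mm right of the lid's middle.
- wheel (a joint): Angle of the clamp wheel, rad, growing clockwise seen from above; begins 0.05 to 0.6, stop at 2.7. Resistance at the crank grows from 1 to 4 N at the start to a broad peak of 13 N at 1.60, where the red stripe meets the yellow pointer, then falls to 7 N at 2.3 and 3 N at 2.6. The wheel stays where it is let go. The crank's bearing (counterclockwise from the press's +x) is pi + 1.60 - value.
- wheel_hub (a point): Top of the wheel's hub, on its upright axis, 112 mm above the bench. The dark steel wheel is 144 mm across; its rim's top is 106 mm above the bench, with three spokes; a red stripe lies along the spoke under the crank, out to the rim.
- crank_grip (a point): On the axis of the upright wooden crank handle, where to hold it: 148 mm above the bench, 55 mm from the wheel's axis. The handle is round, 20 mm thick at the foot to 26 mm near the top, from 108 to 168 mm above the bench, and spins freely on its pin (its own yaw means nothing).
- pointer (a point): Tip of the fixed yellow pointer beside the rim, straight in front (-x) of the wheel's axis, 99 mm above the bench.
- reel: Bystander: blue thread reel 48 mm across, 64 mm tall, upright; origin under its centre.
- folder: Bystander: white folding stick 150 x 28 x 6 mm lying on the bench; origin under its centre, long along its y.
- book: Bystander: closed blue book 113 x 160 x 30 mm lying flat; origin under its centre.
- weight: Bystander: brass weight, 64 mm across, 50 mm tall; origin under its centre.
- jar: Bystander: closed jar 68 mm across, 90 mm tall; origin under its centre.
- hammer: Bystander: hammer lying on the bench along its x.
- brush: Bystander: brush lying on the bench along its x.

How it is judged:
By the outcome, as a careful person would: the job done as asked, in the order asked, and still so for the second after the job is handed in, with the robot touching nothing.
It also fails if it takes over 64 s, if anything falls off the work surface, if the arm or the gripper's body presses on something with over 40 N, if the wrist force passes 120 N, or if a joint passes its speed limit or range.

### The arm

A 6-joint arm with a two-finger parallel gripper is mounted at the origin on the work surface. World frame = base frame: x ahead of the robot, y to its left, z up, the work surface at z = 0. Lengths are in m, angles in rad, forces in N, time in s.
With the tool pointing down it reaches from about 0.3 to 0.825 m from the base axis. Payload 5.4 kg.
Tool frame: the origin (TCP) lies at the very end of the fingers, on their centre line; the grasp point (between the pads) lies 19 mm behind it (bot.grasp_offset is the distance from the TCP to the grasp point, in m); z points along the fingers, y is the line along which they close (so a half turn about z gives the same grasp; the last joint's range is limited). The gripper opens to 92 mm and grips with 3 to 60 N. Pads are 20 mm wide; open, the fingers measure 128 mm over their backs; the gripper's body (75 mm by 189 mm) begins 69 mm behind the grasp point.
Start: joints at [1.087, 0.158, 1.597, -0, 1.386, -0.21], TCP at [0.155, 0.554, 0.215] pointing down, gripper open.
Joint ranges: [-2.91, 2.91], [-0.94, 2.29], [0.18, 2.7], [-1.29, 4.43], [0.17, 2.64], [-3, 3]. Speed limits (rad/s): [2.57, 2.57, 3.14, 3.14, 3.14, 3.14].

### API

Orientations are given as a unit quaternion [x, y, z, w].
In Python, from station import observe, imaging, bot, look_for gives the robot as it stands.
- The arm moves only by the tool arm_command, never from a script. Its argument "increments" is a list of rows, each a list of 5 numbers: the closure, from 0 (fully open) to 1 (shut), then the shift along the world's x, y, z in mm, then the turn about the world's z in rad. A call has 1 to 20 rows; each row is the pose to reach, as a shift and turn from the pose commanded when the call began; what a row does not reach only later rows make up. A row lasts 1/10 s, in which the tool goes at most 50 mm and 8.59 degrees, less where a joint would pass 70% of its speed; a pose out of reach is approached as far as the arm can. A call with a gripper value outside its range is refused whole. The fingers move at their own pace and stop on an object; the grip force is fixed at half the most. Time passes only in rows, so rows that repeat a pose let the fingers close. It gives the time, the measured TCP pose, the force, the opening and the grip force at its end, in the units of the state.
- observe(): the state, without advancing time (a new reading comes with each control period).
- imaging.grab_frame(name): name is "scene" or "top" or "wrist"; returns a dict with "color" (384x512x3 uint8, red, green, blue), "vertical_fov" (degrees; the focal length in pixels is half the picture's height over the tangent of half this angle, whatever the lens; pixels are square), "cx", "cy" (the principal point, pixels), "dist_coeffs" ([k1, k2, p1, p2, k3] as OpenCV has them; the pictures are not rectified), "view" (4x4, takes a point from world to camera coordinates); the wrist camera has in their place "mount" (4x4, takes a point from camera to tool coordinates, whose origin is the TCP and whose axes are the flange's). Camera axes: x right, y down, z forward; pixel columns grow to the right and rows downward; lengths in m; the calibration is good to about 2 mm. A picture is of the moment at which its call begins: read the wrist's pose just before it. There is no depth.
- bot.job_done(): hands the job in; it is judged then, once.
Trained networks look in a picture, given as the dict that the camera call returned (one of the last four; its "shot" number tells which), for a name from the list of things; names that differ only in an ending like _2 or _b are one class to them, and where a whole thing is asked for, a point or a joint stands for the part that bears it (a point fixed in the world has none). Each returns a list of dicts, best first, with "score" (0 to 1); they miss things now and then, are a little off and sometimes report something else, mostly with a low value. They report only what shows in the picture. A call takes as long as a camera call.
- look_for(picture, label): "position" ([column, row] in pixels, amid what is visible of it).
The state is a dict: "time_s": time; "joint_pos": joint angles; "qvel": joint speeds; "tau": joint torques, N m; "eef_pos": TCP position; "tcp_rot": TCP orientation; "wrist_force": force on the tool from outside, world axes, zero at the start; "moment": the same for the moment, N m; "grip_width": opening from 0.0 (shut) to 1.0 (fully open); "gripper_force": force on a finger pad.
Only numpy, scipy, OpenCV 4.12 (cv2) and the standard library are available. Lean on these libraries where they do the work, as an engineer would, in place of code of your own. Each camera call takes 0.05 s, during which the arm holds its last target. There are 200 camera calls.

## Working session

There is one attempt and no reset: what is moved stays moved. The work goes in short steps, Python scripts to look and compute and a tool call to move; the robot and the scene stay as the last step left them, time stands still between calls to the robot, and variables do not carry over. Pictures are saved under pics/ and viewed, at most 10 in all, crops included, and the job is handed in when it is done.

Besides the shell and the picture viewer there is one more tool, called by a JSON object that holds its "fn" and its "kwargs". arm_command: Moves the arm, as the interface text tells. Its arguments: {"type":"object","properties":{"increments":{"type":"array","items":{"type":"array","items":{"type":"number"}}}},"required":["increments"]}

```bash
mkdir -p pics; cat > h.py <<'E'
import numpy as np, cv2
from scipy.spatial.transform import Rotation as R
from station import observe, imaging, bot, look_for
def K(p):
    f=p["color"].shape[0]/2/np.tan(np.radians(p["vertical_fov"])/2)
    return np.array([[f,0,p["cx"]],[0,f,p["cy"]],[0,0,1.]])
def grab(n):
    s=observe(); p=imaging.grab_frame(n)
    if n=="wrist":
        T=np.eye(4); T[:3,:3]=R.from_quat(s["tcp_rot"]).as_matrix(); T[:3,3]=s["eef_pos"]
        p["view"]=np.linalg.inv(T@np.array(p["mount"]))
    p["view"]=np.array(p["view"]); return p
def ray(p,uv):
    n=cv2.undistortPoints(np.array([[uv]],float),K(p),np.array(p["dist_coeffs"],float))[0,0]
    V=np.linalg.inv(p["view"]); d=V[:3,:3]@np.array([*n,1]); return V[:3,3],d/np.linalg.norm(d)
def atz(p,uv,z):
    o,d=ray(p,uv); return o+d*(z-o[2])/d[2]
def tri(rs):
    A=sum(np.eye(3)-np.outer(d,d) for o,d in rs); b=sum((np.eye(3)-np.outer(d,d))@o for o,d in rs)
    x=np.linalg.solve(A,b); return x,[np.linalg.norm(np.cross(x-o,d)) for o,d in rs]
def proj(p,X):
    V=p["view"]; return cv2.projectPoints(np.atleast_2d(X).astype(float),cv2.Rodrigues(V[:3,:3])[0],V[:3,3],K(p),np.array(p["dist_coeffs"],float))[0][:,0]
def save(n,p): cv2.imwrite(f"pics/{n}.png",p["color"][:,:,::-1])
E
python3 - <<'E'
from h import *
np.set_printoptions(precision=4,suppress=True)
a=grab("scene");b=grab("top");save("scene0",a);save("top0",b)
cv2.imwrite("pics/both.png",np.hstack([cv2.resize(x["color"][:,:,::-1],(400,300)) for x in (a,b)]))
for l in ["lid_hinge","lid_tab","cap_left_top","cap_right_top","wheel_hub","crank_grip","pointer","press","jar","weight","reel","book"]:
    r=[look_for(p,l) for p in (a,b)]
    for q in r: print(l,[(np.round(x["position"],1).tolist(),round(x["score"],2)) for x in q[:2]])
    if all(r): print("   ",*tri([ray(a,r[0][0]["position"]),ray(b,r[1][0]["position"])]))
E
```

```text
lid_hinge [([285.2, 192.1], 0.91)]
lid_hinge [([230.4, 222.7], 0.69), ([193.3, 207.5], 0.63)]
    [0.5086 0.056  0.0429] [np.float64(0.018575187425922752), np.float64(0.018575187425922745)]
lid_tab [([311.3, 171.6], 0.6)]
lid_tab [([197.6, 206.1], 0.96)]
    [0.548  0.1346 0.147 ] [np.float64(0.0051292215532771175), np.float64(0.0051292215532771895)]
cap_left_top [([337.4, 162.1], 0.89)]
cap_left_top [([167.9, 199.4], 0.59)]
    [0.5633 0.2127 0.1806] [np.float64(0.0008062770737595075), np.float64(0.0008062770737594535)]
cap_right_top [([279.8, 159.7], 0.61)]
cap_right_top [([227.1, 205.0], 0.63)]
    [0.5426 0.0387 0.2102] [np.float64(0.001104453713525412), np.float64(0.0011044537135254254)]
wheel_hub [([226.4, 179.9], 0.71)]
wheel_hub [([274.3, 233.7], 0.82)]
    [ 0.4645 -0.1025  0.0955] [np.float64(0.0029690362292059003), np.float64(0.0029690362292058505)]
crank_grip []
crank_grip [([273.0, 233.0], 0.62)]
pointer [([283.7, 190.6], 0.84)]
pointer [([229.3, 226.1], 0.95), ([207.6, 171.1], 0.63)]
    [0.4972 0.0574 0.0386] [np.float64(0.01607498884180885), np.float64(0.0160749888418
[... 187 characters left out ...]
4(0.0176597760260477)]
jar [([353.8, 152.7], 0.74)]
jar [([121.5, 257.0], 0.95)]
    [0.3931 0.3764 0.0517] [np.float64(0.007712491281404082), np.float64(0.007712491281404191)]
weight [([319.4, 229.4], 0.56)]
weight [([208.5, 168.7], 0.76)]
    [0.683  0.1178 0.038 ] [np.float64(0.008068420041815776), np.float64(0.008068420041815696)]
reel [([238.8, 234.1], 0.9), ([334.7, 157.6], 0.55)]
reel [([275.2, 179.5], 0.45)]
    [ 0.6424 -0.108   0.0406] [np.float64(0.0010340232853376914), np.float64(0.0010340232853377146)]
book [([374.4, 191.5], 0.62)]
book [([132.5, 207.5], 0.83), ([229.1, 221.4], 0.35)]
    [0.5589 0.3682 0.0147] [np.float64(0.005030122376815837), np.float64(0.005030122376815856)]
```

View pics/scene0.png

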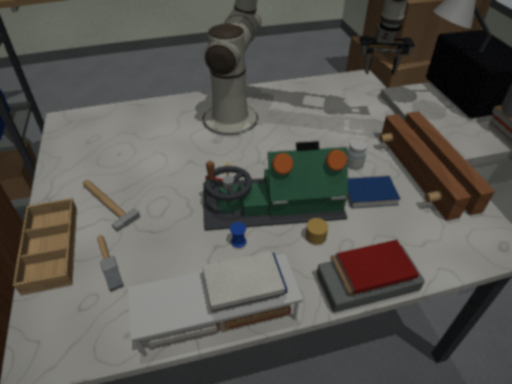

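View pics/top0.png

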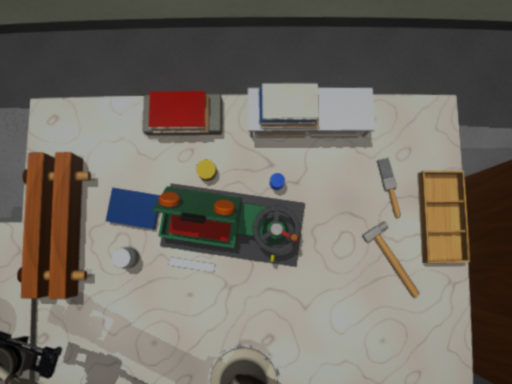

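The scene view faces the robot from the far side of the press, so the press's front is toward the robot. The caps are at (337,160) and (283,163) in scene, and (169,199) and (224,207) in top. In top, the hub is at (277,229), the crank at (294,237) and the pointer at (272,259).

```bash
python3 - <<'E'
from h import *
np.set_printoptions(precision=4,suppress=True)
a=grab("scene");b=grab("top")
P={"capL":((337,159),(169,199)),"capR":((283,162),(224,207)),"crank":((210,166),(294,237)),"hub":((228,180),(277,229))}
for k,(u,v) in P.items(): print(k,*tri([ray(a,u),ray(b,v)]))
print("ptr",atz(b,(272,260),.099),"hub",atz(b,(277,229),.112),"crank",atz(b,(294,237),.168))
for c in [(163,243),(300,262),(304,204)]: print(atz(b,c,.012))
print(observe()["eef_pos"],observe()["tcp_rot"], imaging.grab_frame("wrist")["mount"],imaging.grab_frame("wrist")["vertical_fov"])
E
```

```text
capL [0.5633 0.2082 0.1933] [np.float64(0.0020802172767387874), np.float64(0.002080217276738716)]
capR [0.5387 0.0493 0.196 ] [np.float64(0.0019543920029298765), np.float64(0.0019543920029298457)]
crank [ 0.453  -0.1527  0.1542] [np.float64(0.0020438205484433498), np.float64(0.0020438205484433103)]
hub [ 0.4792 -0.1052  0.1087] [np.float64(0.0022354286186742605), np.float64(0.002235428618674304)]
ptr [ 0.3852 -0.0915  0.099 ] hub [ 0.4786 -0.1072  0.112 ] crank [ 0.4522 -0.1535  0.168 ]
[0.4402 0.2603 0.012 ]
[ 0.3761 -0.1854  0.012 ]
[ 0.5651 -0.2021  0.012 ]
[0.1555 0.5536 0.2146] [ 0.1365  0.9906  0.     -0.    ] [[ 0.0001 -0.9706 -0.2407  0.0674]
 [ 1.     -0.0003  0.0016  0.0016]
 [-0.0016 -0.2407  0.9706 -0.1697]
 [ 0.      0.      0.      1.    ]] 63.336622902139446
```

{"fn": "arm_command", "kwargs": {"increments": [[1,0,0,60,0.12],[1,265,-450,185,0.12],[1,265,-450,185,0.12],[1,265,-450,185,0.12],[1,265,-450,185,0.12],[1,265,-450,185,0.12],[1,265,-450,185,0.12],[1,265,-450,185,0.12],[1,265,-450,185,0.12],[1,265,-450,185,0.12],[1,265,-450,185,0.12],[1,265,-450,185,0.12],[1,265,-450,185,0.12],[1,265,-450,185,0.12]]}}

```text
time_s: 2.9
eef_pos: [0.4205, 0.1033, 0.3995]
tcp_rot: [0.078, 0.997, 0.0, -0.0]
wrist_force: [-0.6, 0.3, -0.1]
grip_width: -0.001
gripper_force: 0.0
```

```bash
python3 - <<'E'
from h import *
np.set_printoptions(precision=4,suppress=True)
w=grab("wrist");save("w1",w);s=observe();print(s["eef_pos"],s["tcp_rot"],s["grip_width"])
for l in ["lid_tab","cap_left_top","cap_right_top","wheel_hub","crank_grip","pointer"]:
    print(l,[(np.round(x["position"],1).tolist(),round(x["score"],2)) for x in look_for(w,l)[:2]])
E
```

```text
[0.4201 0.1041 0.3994] [ 0.0768  0.997   0.0003 -0.0003] 0.0023897762472655103
lid_tab [([323.2, 244.8], 0.7)]
cap_left_top []
cap_right_top []
wheel_hub [([133.2, 216.3], 0.78)]
crank_grip [([85.7, 213.5], 0.88), ([404.5, 206.6], 0.22)]
pointer []
```

View pics/w1.png

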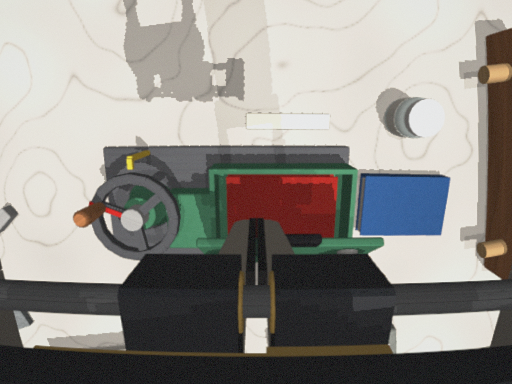

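Wrist view: the hub is at (132,218), the crank top at about (82,217), the pointer tip at (130,164), and the box front rim corners at (210,168) and (356,168). The tab lies at about (305,240), partly behind the fingers.

```bash
python3 - <<'E'
from h import *
np.set_printoptions(precision=4,suppress=True)
w=grab("wrist")
for n,u,z in [("hub",(132,218),.112),("crank",(82,217),.168),("ptr",(130,165),.099),("cR",(210,168),.078),("cL",(356,168),.078),("baseR",(105,147),.012),("baseL",(349,147),.012),("tabL",(320,240),.215)]:
    print(n,atz(w,u,z))
E
```

```text
hub [ 0.4777 -0.0987  0.112 ]
crank [ 0.4507 -0.1434  0.168 ]
ptr [ 0.3969 -0.0867  0.099 ]
cR [0.4238 0.0317 0.078 ]
cL [0.4591 0.2636 0.078 ]
baseR [ 0.3652 -0.1625  0.012 ]
baseL [0.4332 0.2738 0.012 ]
tabL [0.5124 0.1717 0.215 ]
```

{"fn": "arm_command", "kwargs": {"increments": [[1,60,14,-50,0],[1,128,28,-100,0],[1,128,28,-120,0],[1,128,28,-145,0],[1,128,28,-165,0],[1,117,29,-169,0],[1,106,31,-173,0],[1,95,33,-179,0],[1,85,34,-186,0],[1,75,36,-193,0],[1,66,37,-201,0],[1,57,38,-209,0],[1,49,40,-219,0],[1,49,40,-219,0]]}}

```text
time_s: 4.7
eef_pos: [0.4678, 0.144, 0.1791]
tcp_rot: [0.076, 0.997, -0.0, -0.001]
wrist_force: [0.6, -0.9, -0.5]
grip_width: 0.007
gripper_force: 0.0
```

{"fn": "arm_command", "kwargs": {"increments": [[1,-7,1,-10,0],[1,-13,2,-20,0],[1,-19,3,-31,0],[1,-24,3,-42,0],[1,-28,4,-54,0],[1,-31,5,-66,0],[1,-33,5,-75,0],[1,-34,5,-82,0],[1,-35,5,-87,0],[1,-35,5,-90,0],[1,-35,5,-92,0],[1,-35,5,-93,0],[1,-35,5,-93,0]]}}

```text
time_s: 6.0
eef_pos: [0.4342, 0.1486, 0.0911]
tcp_rot: [0.076, 0.997, -0.0, -0.001]
wrist_force: [-16.5, -1.2, 31.9]
grip_width: 0.006
gripper_force: 15.7
```

```bash
python3 - <<'E'
from h import *
np.set_printoptions(precision=4,suppress=True)
s=observe();print(s["wrist_force"],s["eef_pos"])
a=grab("scene");b=grab("top")
cv2.imwrite("pics/sb2.png",np.hstack([cv2.resize(a["color"][100:270,180:400,::-1],(396,306)),cv2.resize(b["color"][130:300,110:330,::-1],(396,306))]))
E
```

```text
[-16.4717  -1.1536  31.8632] [0.4342 0.1486 0.0911]
```

View pics/sb2.png

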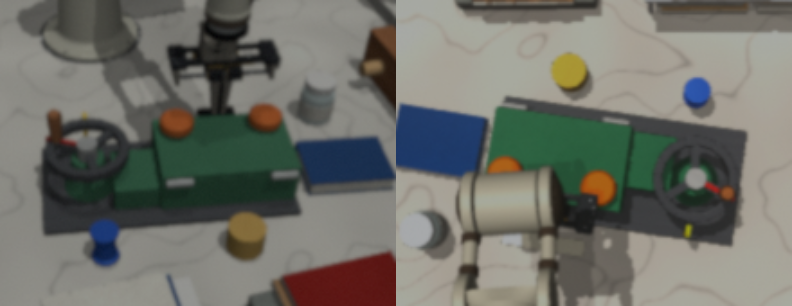

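The lid is shut: its green plate is level and it met the stop at 32 N. Next I lift and look down at the caps.

{"fn": "arm_command", "kwargs": {"increments": [[1,0,0,50,0],[1,0,-10,100,0],[1,40,-40,150,0],[1,80,-60,200,0],[1,110,-80,250,0],[1,120,-80,300,0],[1,120,-80,300,0],[1,120,-80,300,0],[1,120,-80,300,0]]}}

```text
time_s: 7.0
eef_pos: [0.5551, 0.0683, 0.388]
tcp_rot: [0.077, 0.997, -0.0, 0.001]
wrist_force: [-0.7, -0.8, -1.0]
grip_width: 0.006
gripper_force: 0.0
```

```bash
python3 - <<'E'
from h import *
np.set_printoptions(precision=4,suppress=True)
s=observe();w=grab("wrist");save("w2",w);print(s["eef_pos"],s["wrist_force"])
c=cv2.cvtColor(w["color"],cv2.COLOR_RGB2HSV)
m=cv2.inRange(c,(3,170,120),(18,255,255)); n,_,st,ce=cv2.connectedComponentsWithStats(m)
for i in range(1,n):
    if st[i,4]>150: print(st[i],ce[i],atz(w,ce[i],.115))
for l,z in [("cap_left_top",.115),("cap_right_top",.115),("wheel_hub",.112),("crank_grip",.148),("pointer",.099),("lid_tab",.091)]:
    for x in look_for(w,l)[:2]: print(l,np.round(x["position"],1),round(x["score"],2),atz(w,x["position"],z))
E
```

```text
[0.5551 0.0683 0.388 ] [-0.7204 -0.8494 -0.9793]
[ 219   79   42   44 1436] [239.5599 100.0864] [0.4655 0.0615 0.115 ]
[ 334   80   42   43 1446] [354.5346 100.9737] [0.4901 0.2189 0.115 ]
cap_left_top [353.6 103.9] 0.63 [0.4938 0.2172 0.115 ]
cap_right_top [237.3 101.8] 0.63 [0.4673 0.0581 0.115 ]
cap_right_top [296.4 122.7] 0.41 [0.5078 0.1349 0.115 ]
wheel_hub [129.2 126.6] 0.72 [ 0.4756 -0.1001  0.112 ]
pointer [234.  126.7] 0.62 [0.5003 0.0468 0.099 ]
lid_tab [354.2 103.2] 0.68 [0.4933 0.2256 0.091 ]
lid_tab [297.4 123.4] 0.67 [0.51   0.1392 0.091 ]
```

View pics/w2.png

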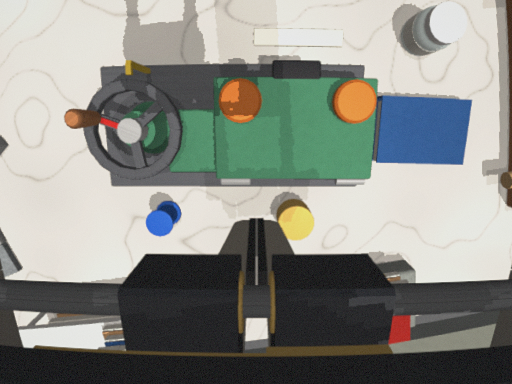

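The lid is flat, with the right cap at (240,100) and the left cap at (354,101). The hub is at (130,130) and the crank at about (75,119).

{"fn": "arm_command", "kwargs": {"increments": [[1,-30,50,-40,0],[1,-50,90,-80,0],[1,-65,130,-120,0],[1,-65,150,-165,0],[1,-65,150,-210,0],[1,-65,150,-245,0],[1,-65,150,-255,0],[1,-65,150,-262,0],[1,-65,150,-268,0],[1,-65,150,-273,0],[1,-65,150,-277,0],[1,-65,150,-279,0],[1,-65,150,-281,0],[1,-65,150,-281,0],[1,-65,150,-281,0]]}}

```text
time_s: 8.85
eef_pos: [0.4905, 0.2186, 0.1093]
tcp_rot: [0.077, 0.997, 0.0, 0.001]
wrist_force: [-4.5, -0.5, 6.9]
grip_width: 0.003
gripper_force: 3.4
```

{"fn": "arm_command", "kwargs": {"increments": [[1,0,0,-1,0],[1,0,0,-2,0],[1,0,0,-2,0]]}}

```text
time_s: 9.15
eef_pos: [0.4906, 0.2187, 0.1092]
tcp_rot: [0.077, 0.997, 0.0, 0.001]
wrist_force: [-11.1, -2.5, 19.3]
grip_width: 0.004
gripper_force: 9.4
```

{"fn": "arm_command", "kwargs": {"increments": [[1,0,0,20,0],[1,0,0,40,0],[1,-8,-50,45,0],[1,-16,-100,45,0],[1,-24,-145,45,0],[1,-24,-157,38,0],[1,-24,-157,24,0],[1,-24,-157,17,0],[1,-24,-157,11,0],[1,-24,-157,7,0],[1,-24,-157,4,0],[1,-24,-157,2,0],[1,-24,-157,0,0],[1,-24,-157,0,0]]}}

```text
time_s: 10.55
eef_pos: [0.4664, 0.0616, 0.109]
tcp_rot: [0.076, 0.997, -0.001, 0.0]
wrist_force: [-14.4, -1.9, 29.2]
grip_width: 0.007
gripper_force: 14.8
```

{"fn": "arm_command", "kwargs": {"increments": [[1,0,0,50,0],[0.4,0,-20,100,0],[0.4,20,-60,150,0],[0.4,40,-110,200,0],[0.4,60,-160,225,0],[0.4,60,-190,225,0],[0.4,60,-190,225,0],[0.4,60,-190,225,0],[0.4,60,-190,225,0]]}}

```text
time_s: 11.45
eef_pos: [0.5258, -0.1278, 0.3294]
tcp_rot: [0.077, 0.997, 0.0, -0.0]
wrist_force: [-0.3, 0.4, -0.6]
grip_width: 0.597
gripper_force: 0.0
```

```bash
python3 - <<'E'
from h import *
np.set_printoptions(precision=4,suppress=True)
s=observe();w=grab("wrist");save("w3",w);print(s["eef_pos"],s["tcp_rot"],s["wrist_force"],s["grip_width"])
np.savez("w3.npz",view=w["view"])
for l,z in [("cap_left_top",.109),("cap_right_top",.109),("wheel_hub",.112),("crank_grip",.148),("pointer",.099)]:
    for x in look_for(w,l)[:2]: print(l,np.round(x["position"],1),round(x["score"],2),atz(w,x["position"],z))
E
```

```text
[ 0.5258 -0.1278  0.3294] [ 0.0767  0.9971  0.0004 -0.    ] [-0.2732  0.4138 -0.5656] 0.597403994010688
cap_left_top [500.9 106.7] 0.85 [0.4915 0.1998 0.109 ]
cap_left_top [ 48.8 230.1] 0.37 [ 0.5648 -0.4227  0.109 ]
cap_right_top [396.  100.2] 0.79 [0.4663 0.0584 0.109 ]
cap_right_top [273.6 231.1] 0.66 [ 0.6118 -0.1151  0.109 ]
wheel_hub [270. 128.] 0.84 [ 0.4773 -0.1007  0.112 ]
crank_grip [222.4 113.4] 0.74 [ 0.4519 -0.1516  0.148 ]
pointer [359.1 129.7] 0.94 [0.4967 0.0123 0.099 ]
pointer [500.5 105. ] 0.32 [0.49   0.2073 0.099 ]
```

View pics/w3.png

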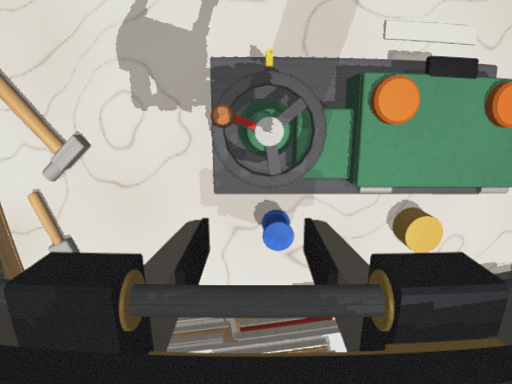

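The red stripe runs up-left from the hub at (270,130), and the crank top is at (221,114). The pointer is at (269,58), and both caps lie flat on the lid. Next I lower onto the crank and grip it.

{"fn": "arm_command", "kwargs": {"increments": [[0.4,-40,-12,-40,0],[0.4,-73,-21,-80,0],[0.4,-73,-21,-120,0],[0.4,-73,-21,-150,0],[0.4,-73,-21,-175,0],[0.4,-73,-21,-190,0],[0.4,-73,-21,-200,0],[0.4,-73,-21,-200,0],[1,-73,-21,-200,0],[1,-73,-21,-200,0],[1,-73,-21,-200,0],[1,-73,-21,-200,0],[1,-73,-21,-200,0],[1,-73,-21,-200,0]]}}

```text
time_s: 13.15
eef_pos: [0.4526, -0.1518, 0.1306]
tcp_rot: [0.077, 0.997, -0.002, 0.0]
wrist_force: [-2.3, -7.4, 0.3]
grip_width: 0.262
gripper_force: 30.0
```

```bash
python3 - <<'E'
from h import *
w=grab("wrist");save("w4",w);s=observe();print(s["eef_pos"],s["wrist_force"],s["grip_width"]*92)
E
```

```text
[ 0.45261435 -0.15179745  0.13062253] [-2.08230516 -6.99488472  0.77966272] 24.13896283487935
```

View pics/w4.png

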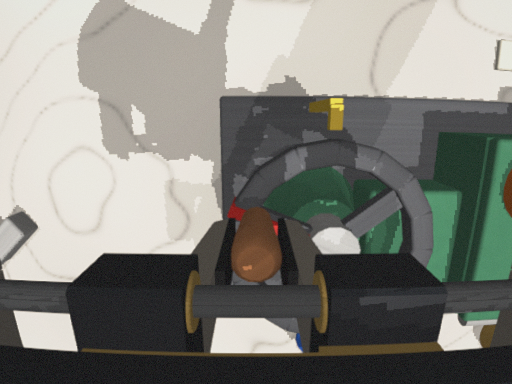

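{"fn": "arm_command", "kwargs": {"increments": [[1,-4,2,0,0],[1,-8,5,0,0],[1,-11,8,0,0],[1,-15,11,0,0],[1,-18,15,0,0],[1,-20,19,0,0],[1,-23,23,0,0],[1,-25,28,0,0],[1,-25,28,0,0]]}}

```text
time_s: 14.1
eef_pos: [0.4289, -0.1234, 0.1307]
tcp_rot: [0.077, 0.997, -0.002, 0.002]
wrist_force: [2.8, -6.1, -3.1]
grip_width: 0.264
gripper_force: 30.0
```

{"fn": "arm_command", "kwargs": {"increments": [[1,-1,5,0,0],[1,-3,9,0,0],[1,-4,14,0,0],[1,-4,19,0,0],[1,-4,24,0,0],[1,-4,29,0,0],[1,-4,29,0,0]]}}

```text
time_s: 14.8
eef_pos: [0.4261, -0.0957, 0.1307]
tcp_rot: [0.077, 0.997, -0.004, 0.004]
wrist_force: [7.5, -11.7, -8.1]
grip_width: 0.264
gripper_force: 30.0
```

```bash
python3 - <<'E'
from h import *
w=grab("wrist");save("w5",w);s=observe();print(s["eef_pos"],s["wrist_force"],s["grip_width"]*92)
E
```

```text
[ 0.42612943 -0.09569722  0.13073935] [  8.7846453  -11.03604655  -8.92896876] 24.356259024474507
```

View pics/w5.png

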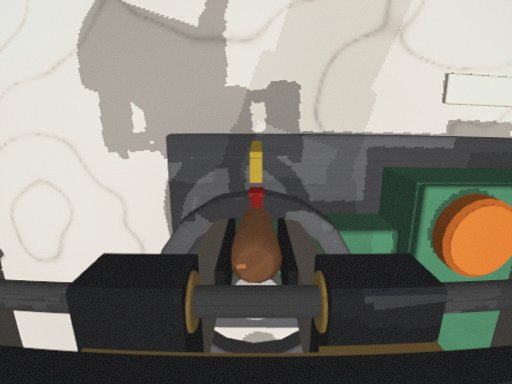

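The red stripe at (257,197) is now right at the yellow pointer at (256,162), so the value is about 1.6. I'll go about 9 mm further.

{"fn": "arm_command", "kwargs": {"increments": [[1,0,3,0,0],[1,1,6,0,0],[1,2,9,0,0],[1,2,9,0,0],[1,2,9,0,0]]}}

```text
time_s: 15.35
eef_pos: [0.4281, -0.0874, 0.1308]
tcp_rot: [0.077, 0.997, -0.004, 0.004]
wrist_force: [7.4, -15.0, -8.7]
grip_width: 0.263
gripper_force: 30.0
```

```bash
python3 - <<'E'
from h import *
w=grab("wrist");s=observe();print(s["eef_pos"],s["wrist_force"])
c=cv2.cvtColor(w["color"],cv2.COLOR_RGB2HSV)
for lo,hi,z,t in [((0,180,100),(4,255,255),.106,"red"),((20,150,120),(32,255,255),.099,"yel")]:
    m=cv2.inRange(c,lo,hi);m[:120]=0;m[230:]=0;n,_,st,ce=cv2.connectedComponentsWithStats(m)
    for i in range(1,n):
        if st[i,4]>40: print(t,st[i],ce[i],atz(w,ce[i],z))
E
```

```text
[ 0.42813826 -0.08739276  0.13075748] [  7.5081001  -13.72849221  -9.09827069]
red [253 189  15  20 169] [259.37278107 199.01183432] [ 0.41464259 -0.08146788  0.106     ]
yel [237 150  13  32 391] [242.72378517 165.16624041] [ 0.39227857 -0.08900918  0.099     ]
```

{"fn": "arm_command", "kwargs": {"increments": [[1,-1,-2,0,0],[1,-2,-3,0,0],[1,-2,-3,0,0],[0.4,-2,-3,0,0],[0.4,-2,-3,0,0],[0.4,-2,-3,0,0],[0.4,-2,-3,0,0],[0.4,-2,-3,20,0],[0.4,-2,-3,60,0],[0.4,-2,-3,110,0],[0.4,30,-3,160,0],[0.4,70,-3,200,0],[0.4,100,50,220,0],[0.4,100,90,220,0],[0.4,100,90,220,0],[0.4,100,90,220,0]]}}

```text
time_s: 17.0
eef_pos: [0.5255, 0.0078, 0.3496]
tcp_rot: [0.075, 0.997, -0.0, -0.0]
wrist_force: [-0.3, -0.3, -0.7]
grip_width: 0.602
gripper_force: 0.0
```

```bash
python3 - <<'E'
from h import *
w=grab("wrist");s=observe();print(s["eef_pos"],s["wrist_force"]);save("w6",w)
E
```

```text
[0.52513121 0.00658462 0.34910757] [-0.15894282  0.25117273  0.24398624]
```

View pics/w6.png

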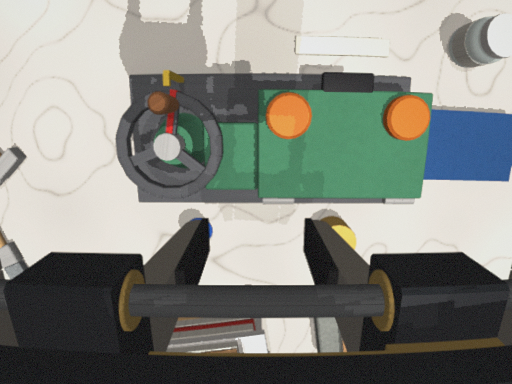

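The stripe's outer end is at (174,92), right of the line from the hub (167,147) to the pointer (167,80), so it is past the pointer. I'll do one numeric check, then hand in.

```bash
python3 - <<'E'
from h import *
w=grab("wrist")
c=cv2.cvtColor(w["color"],cv2.COLOR_RGB2HSV)
m=cv2.inRange(c,(0,170,90),(4,255,255));m[:,:140]=0;m[:,200:]=0;m[150:]=0
ys,xs=np.nonzero(m);t=ys<ys.min()+5;st=(xs[t].mean(),ys[t].mean());print(st,len(ys))
h=atz(w,(167.5,147),.112)[:2];r=atz(w,st,.107)[:2];yaw=-.153
b=np.arctan2(*(r-h)[::-1])-yaw;print(h,r,"value",np.pi+1.6-b)
E
```

```text
(np.float64(173.37037037037038), np.float64(92.22222222222223)) 144
[ 0.48059947 -0.10195082] [ 0.41337771 -0.08129969] value 1.7450572862299185
```

```bash
python3 -c "
from station import bot
print(bot.job_done())"
```

```text
the job is handed in; nothing more can be done
None
```

The job is handed in: the lid is shut, both caps are pressed home against their stops, and the wheel is stopped at about 1.75 rad, just past the 1.60 peak; I saw nothing else on the bench disturbed.

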